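# Index the sample slide to the reading head

## Task

Pull up the spring plunger knob on the slide's carriage to free it, slide the carriage along its rods until its sample tube stands in front of the window of the white reading head, and let the pin drop fully home into the index hole there, so that the carriage is locked; then let go. Feel for the hole gently: do not force the pin against the steel strip or the hole's wall, and leave the other things on the bench where they are.

Things in the scene. Friction and masses are not known exactly. Their poses are not given: they have to be found in the camera images.
- stage: bench slide, fixed on the worktop: aluminium base plate 167 x 322 x 10 mm, two steel guide rods (tops 47 mm high) between grey end blocks (56 mm high, at y = -150 and +150 mm). Origin at worktop height, midway between the rods and along them; y runs along the rods, x points away from the robot to the row where the reading head stands (x = 96 mm), z up
- home_hole (a point): mouth of the home hole, at the slide's middle, 33 mm above the worktop, hidden under the carriage at the start. Left and right of it steel strips (top 32 mm high) lie between the rods, with two 10.6 mm holes each, about 48 mm apart, one for each of the four stations; strips and stations were set by eye and do not line up exactly (up to 12 mm off along the rods, either way)
- carriage (a joint): carriage position along the slide's y in m: 0 at the home hole, where it starts locked; travel -0.116 to 0.116; about 1.5 N of friction, stays where it is left. Aluminium block 66 x 48 mm (48 along y), top 52 mm above the worktop, steel collar under the knob to 60 mm; on its far side, level with the knob in y, an arm holds a white microtube (top 60 mm high)
- plunger (a joint): lift of the plunger knob in m: 0 = pin fully home in a hole, about 0.010 = pin tip resting on the strip, over 0.011 = pin clear of the home hole, 0.018 = upper stop. A spring pulls the knob down with about 3 N at 0, 5 N at 0.010 and 6.6 N at the stop
- knob_center (a point): centre of the plunger's upright round black knob, 26 mm in diameter and 26 mm tall, over the middle of the carriage; its underside is 66 mm and its top 92 mm above the worktop when the pin is home; the point moves with the knob
- pin: steel index pin under the knob, moving with it: 8 mm in diameter, flat end. Origin on the knob's axis, at worktop height when the pin is home. The tip is then 22 mm above the worktop, 10 mm down in a strip's hole, with 1.3 mm of play to each side. If it is let down beside a hole it rests on the strip and drops in by its spring when the carriage brings it over the hole
- reading_head: white block 44 x 44 x 63 mm on a thin black foot, a wide black-framed window facing the rods, fixed on the base plate at one of the four stations (it changes; the other three carry bare steel posts 42 mm tall). Origin under its centre on top of the base plate, axes as the slide's. Its hole lies within 12 mm of its centre along y; just where is not measured
- timer: bench timer 60 x 64 x 19 mm lying loose, origin under its centre; leave it
- bottle: loose white screw-cap bottle, 66 mm in diameter, 102 mm tall, origin under its centre; leave it
- tape: loose ring-shaped roll of yellow tape, 68 mm in diameter, 19 mm tall, origin under its centre; leave it

How it is judged:
By the outcome, as a careful person would: the job done as asked, in the order asked, and still so for the second after the job is handed in, with the robot touching nothing.
It also fails if it takes over 43 s, if anything falls off the work surface, if the arm or the gripper's body presses on something with over 40 N, if the wrist force passes 120 N, or if a joint passes its speed limit or range.

## Robot

A 6-joint arm with a two-finger parallel gripper is mounted at the origin on a cart in front of the work surface, level with it; the furniture and walls round the work are solid. World frame = base frame: x ahead of the robot, y to its left, z up, the work surface at z = 0. Lengths are in m, angles in degrees, forces in N, time in s.
With the tool pointing down it reaches from about 0.225 to 0.725 m from the base axis. Payload 3.1 kg.
Tool frame: the origin (TCP) lies on the front face of the gripper's body, between the roots of the fingers; the fingertips stand 73 mm ahead of it and the grasp point (between the pads) lies 54 mm ahead of it; z points along the fingers, y is the line along which they close (so a half turn about z gives the same grasp; the last joint's range is limited). The gripper opens to 85 mm and grips with 20 to 120 N. Pads are 22 mm wide; open, the fingers measure 114 mm over their backs; the gripper's body (76 mm by 85 mm) begins 54 mm behind the grasp point. The pads swing forward as they close: fully open they stand 13 mm farther back than shut.
Start: joints at [62.235, 2.75, 5.684, 92.934, 0, 82.678], TCP at [0.183, 0.492, 0.304] pointing down, gripper open.
Joint ranges: [-166.93, 166.93], [-56.73, 111.36], [-69.38, 81.34], [-121.58, 131.49], [-85.45, 84.26], [-180, 180]. Speed limits (degrees/s): [159.86, 159.86, 180, 180, 180, 180].

## Interface

Orientations are given as [roll, pitch, yaw] about the fixed x, y, z axes, in that order (R = Rz(yaw) Ry(pitch) Rx(roll)).
In Python, from rig import bot, cams gives the robot as it stands. The module is installed in compiled form; this text tells all that it offers.
- The arm moves only by the tool jog_arm, never from a script. Its argument "rows" is a list of rows, each a list of 7 numbers: the shift along the world's x, y, z in cm, then the turn, a rotation vector about the world's x, y, z in degrees, then the closure, from -1 (fully open) to 1 (shut). A call has 1 to 20 rows; each row is the pose to reach, as a shift and turn from the pose commanded when the call began; what a row does not reach only later rows make up. A row lasts 1/8 s, in which the tool goes at most 62.5 mm and 10.7 degrees, less where a joint would pass 70% of its speed; a pose out of reach is approached as far as the arm can. A call with a gripper value outside its range is refused whole. The fingers move at their own pace and stop on an object; "grip_force" is the grip in N (left out, the last holds). Time passes only in rows, so rows that repeat a pose let the fingers close. It gives the time, the measured TCP pose, the force, the opening and the grip force at its end, in the units of the state.
- bot.state(): the state, without advancing time (a new reading comes with each control period).
- cams.read_camera(name): name is "scene" or "top" or "wrist"; returns a dict with "image" (480x640x3 uint8, red, green, blue), "range_z" (480x640 float32, m along the optical axis (not along the pixel's ray), 0 where there is no reading), "fov_y" (degrees; the focal length in pixels is half the picture's height over the tangent of half this angle, whatever the lens; pixels are square), "cx", "cy" (the principal point, pixels), "rvec" (rotation vector, rad) and "tvec" (3), from world to camera coordinates, as OpenCV has them. Camera axes: x right, y down, z forward; pixel columns grow to the right and rows downward; lengths in m; the calibration is good to about 2 mm. A picture is of the moment at which its call begins.
- bot.finish_job(): hands the job in; it is judged then, once.
The state is a dict: "time_s": time; "qpos": joint angles; "qd": joint speeds; "joint_torque": joint torques, N m; "tcp_pos": TCP position; "tool_rot": TCP orientation; "ft_force": force on the tool from outside, world axes, zero at the start; "moment": the same for the moment, N m; "grip_width": finger opening in m; "grasp_force": force on a finger pad.
Only numpy, scipy, OpenCV 4.12 (cv2) and the standard library are available. Lean on these libraries where they do the work, as an engineer would, in place of code of your own. Each camera call takes 0.05 s, during which the arm holds its last target. There are 200 camera calls.

## Working session

There is one attempt and no reset: what is moved stays moved. The work goes in short steps, Python scripts to look and compute and a tool call to move; the robot and the scene stay as the last step left them, time stands still between calls to the robot, and variables do not carry over. Pictures are saved under pics/ and viewed, at most 10 in all, crops included, and the job is handed in when it is done.

Besides the shell and the picture viewer there is one more tool, called after "Call:" in YAML: its name, and indented under it one key for each argument. jog_arm: Moves the arm, as the interface text tells. Its arguments: {"type":"object","properties":{"rows":{"type":"array"},"grip_force":{"type":"number"}},"required":["rows"]}

```bash
mkdir -p pics
cat > h.py <<'E'
import numpy as np, cv2
from rig import bot, cams
def get(n):
    d=cams.read_camera(n); f=240/np.tan(np.radians(d['fov_y'])/2)
    K=np.array([[f,0,d['cx']],[0,f,d['cy']],[0,0,1]]); R=cv2.Rodrigues(np.array(d['rvec'],float))[0]; t=np.array(d['tvec'],float).ravel()
    return d,K,R,t
def cloud(d,K,R,t):
    v,u=np.mgrid[:480,:640]; z=d['range_z']
    p=np.stack([(u-K[0,2])/K[0,0]*z,(v-K[1,2])/K[1,1]*z,z],-1)
    w=(p-t)@R; w[z==0]=np.nan; return w
def ray(u,v,h,K,R,t):
    r=R.T@np.linalg.inv(K)@[u,v,1]; c=-R.T@t; return c+r*(h-c[2])/r[2]
E
python3 - <<'E'
from h import *
ims=[]
for n in("top","scene"):
    o=get(n); np.savez(f'{n}.npz',img=o[0]['image'],w=cloud(*o),K=o[1],R=o[2],t=o[3])
    cv2.imwrite(f'pics/{n}0.png',o[0]['image'][:,:,::-1]); print(n,-o[2].T@o[3])
print(bot.state())
E
```

```text
top [0.49688149 0.01164448 1.42032038]
scene [0.02099346 1.28736554 0.82756023]
{'time_s': 0.1, 'qpos': array([6.22340742e+01, 2.78745171e+00, 5.59846603e+00, 9.29317988e+01,
       3.05332270e-03, 8.26780897e+01]), 'qd': array([ 0.01110261, -0.09509099,  0.21441602,  0.02035474,  0.14241816,
        0.04212991]), 'joint_torque': array([ 3.00830128e-03, -3.39851797e+01,  3.20935428e+01,  1.57915597e-02,
       -1.39733665e-04, -9.37693102e-06]), 'tcp_pos': array([0.18318629, 0.49157811, 0.30282632]), 'tool_rot': array([-1.79880590e+02, -1.84216554e-02,  1.59555962e+02]), 'ft_force': array([0.17023364, 0.56593875, 0.67016634]), 'moment': array([ 0.0279209 ,  0.0285392 , -0.01595928]), 'grasp_force': 0.0, 'grip_width': 0.08520604650626717}
```

View pics/top0.png

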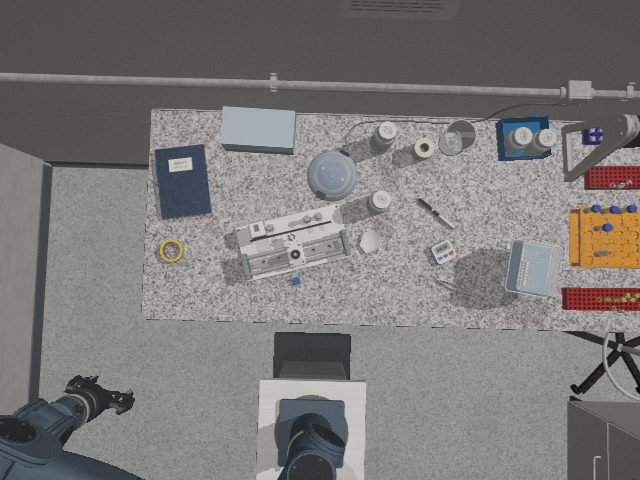

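View pics/scene0.png

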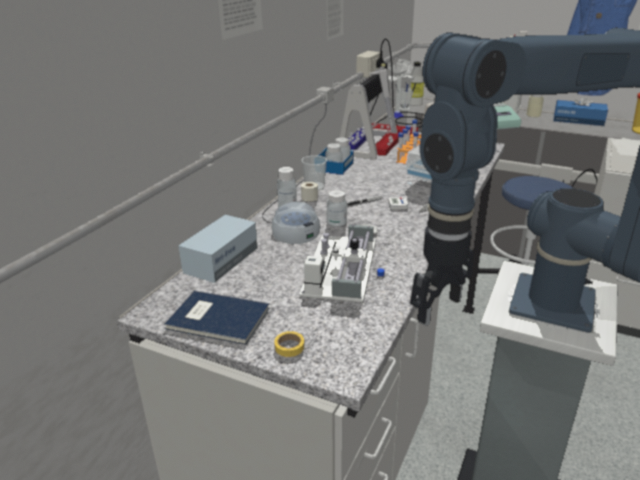

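The top view shows the slide around (293,243), tilted. The knob is at (295,254), the reading head at about (257,228) at the left (+y) end, and the bottle at (380,202). The timer (443,253) and the tape (172,250) are well clear.

Run:
```python
from h import *
z=np.load('top.npz');img,w,K,R,t=[z[k] for k in('img','w','K','R','t')]
c=cv2.resize(img[195:290,225:400],None,fx=4.5,fy=4.5,interpolation=cv2.INTER_CUBIC); cv2.imwrite('pics/crop.png',c[:,:,::-1])
for u,v,h in((295,254,.092),(257,228,.073),(380,202,.102),(370,241,.0)): print(u,v,ray(u,v,h,K,R,t),w[v,u])
sub=w[195:290,225:360]; m=(sub[...,2]>.042)&(sub[...,2]<.062); 
p=sub[(sub[...,2]>.004)&(sub[...,2]<.08)][:,:2].astype(np.float32); 
mask=((w[...,2]>.005)&(w[...,2]<.09)).astype(np.uint8); mask[:195]=0;mask[290:]=0;mask[:,:225]=0;mask[:,362:]=0
n,l,s,cc=cv2.connectedComponentsWithStats(mask); i=1+np.argmax(s[1:,4]); print(s[i],cv2.minAreaRect(w[l==i][:,:2].astype(np.float32)))
```

```text
295 254 [0.52251986 0.05993974 0.092     ] [0.52249181 0.0598869  0.09345337]
257 228 [0.59447563 0.17189936 0.073     ] [0.59442485 0.17181597 0.07370111]
380 202 [ 0.67557959 -0.17586288  0.102     ] [ 0.67595333 -0.17625504  0.09924284]
370 241 [ 0.56984161 -0.16239318  0.        ] [ 5.69829557e-01 -1.62364423e-01  2.34714760e-04]
[ 235  195  117   87 5968] ((0.5785577893257141, 0.06393258273601532), (0.20352399349212646, 0.35253584384918213), 14.468598365783691)
```

View pics/crop.png

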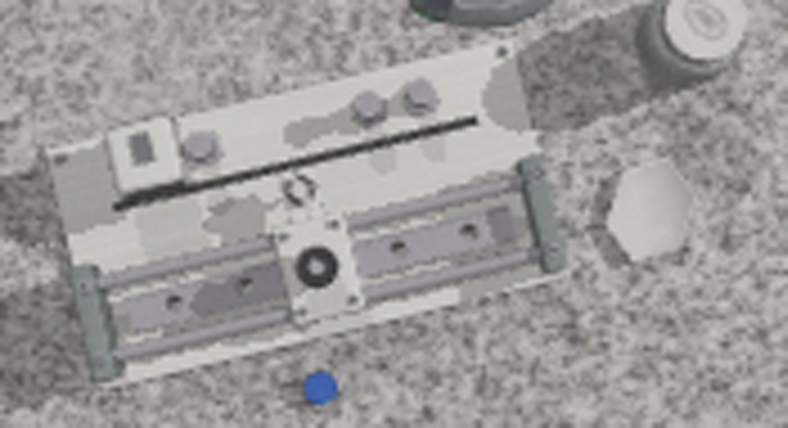

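The enlarged crop shows the end blocks at (96,323) and (543,214) and the strip holes at (174,301), (245,285), (398,247) and (469,230). The knob is at (317,267), and the head at (147,155) is at the leftmost (+y) station. Next I convert these to the stage frame.

Run:
```python
from h import *
z=np.load('top.npz');img,w,K,R,t=[z[k] for k in('img','w','K','R','t')]
P=lambda x,y,h: ray(225+(x+.5)/4.5-.5,195+(y+.5)/4.5-.5,h,K,R,t)
H=[P(*a,.032) for a in((174,301),(245,285),(398,247),(469,230))]
L,Rr=P(92,322,.056),P(540,214,.056)
d=(H[0]-H[3])[:2]; yaw=np.degrees(np.arctan2(-d[0],d[1])); d2=(L-Rr)[:2]; yaw2=np.degrees(np.arctan2(-d2[0],d2[1]))
kb=P(317,267,.092); a=np.radians((yaw+yaw2)/2); Y=np.array([-np.sin(a),np.cos(a)]); X=np.array([np.cos(a),np.sin(a)])
print('yaw',yaw,yaw2,'knob',kb,'mid',(L+Rr)/2, np.linalg.norm(d2))
for n,q in zip('h1 h2 h3 h4 head'.split(),H+[P(147,155,.073)]): print(n,q,'stage',(q-kb)[:2]@X,(q-kb)[:2]@Y)
m=(w[...,2]>.085)&(w[...,2]<.1); m[:240]=0;m[270:]=0;m[:,:280]=0;m[:,310:]=0; print(m.sum(),w[m].mean(0),w[m].min(0),w[m].max(0))
s=bot.state();print('to knob cm',(np.array([kb[0],kb[1],.3])-s['tcp_pos'])*100)
```

```text
yaw 15.111765210007706 15.13249587060509 knob [0.52268088 0.05978765 0.092     ] mid [0.52279949 0.06141807 0.056     ] 0.2967281990498035
h1 [0.49902711 0.15489068 0.032     ] stage 0.001975546530700639 0.09798052984753805
h2 [0.51076514 0.10876377 0.032     ] stage 0.001273644477176394 0.05038871772233525
h3 [0.53842001 0.00922892 0.032     ] stage 0.002004484739465247 -0.0529139624027921
h4 [ 0.55086431 -0.03706981  0.032     ] stage 0.0019395752027078323 -0.10085589847590616
head [0.5914608  0.17099818 0.073     ] stage 0.09541052108502464 0.08941639627465604
67 [0.5227804  0.06005121 0.09140493] [0.51112472 0.04860919 0.08575261] [0.53399474 0.07144592 0.09701697]
to knob cm [ 33.94945878 -43.17904551  -0.28263184]
```

Call:
jog_arm:
  rows:
    - [4, -5, 0, 0, 0, 5, -1]
    - [8, -10, 0, 0, 0, 10, -1]
    - [12, -15, 0, 0, 0, 15, -1]
    - [16, -20, 0, 0, 0, 20, -1]
    - [20, -25, 0, 0, 0, 25, -1]
    - [24, -30, 0, 0, 0, 30, -1]
    - [28, -35.5, 0, 0, 0, 33, -1]
    - [32, -40.5, -2, 0, 0, 35.5, -1]
    - [34, -43.2, -4, 0, 0, 35.5, -1]
    - [34, -43.2, -4, 0, 0, 35.5, -1]
    - [34, -43.2, -4, 0, 0, 35.5, -1]
    - [34, -43.2, -4, 0, 0, 35.5, -1]
  grip_force: 40

```text
time_s: 1.6
tcp_pos: [0.5231, 0.061, 0.2648]
tool_rot: [-180.0, 0.1, -164.8]
ft_force: [0.2, 0.0, 0.4]
grip_width: 0.0857
grasp_force: 0.0
```

Run:
```python
from h import *
o=get('wrist'); np.savez('wrist.npz',img=o[0]['image'],w=cloud(*o),K=o[1],R=o[2],t=o[3])
cv2.imwrite('pics/wrist1.png',o[0]['image'][:,:,::-1]); s=bot.state(); print(s['tcp_pos'],s['tool_rot'],s['ft_force'],s['time_s'],-o[2].T@o[3])
```

```text
[0.52314763 0.06109674 0.26496127] [-1.79986890e+02  8.97820435e-02 -1.64831040e+02] [0.30154805 0.31422701 0.06511594] 1.65 [0.44854336 0.04124267 0.33419734]
```

View pics/wrist1.png

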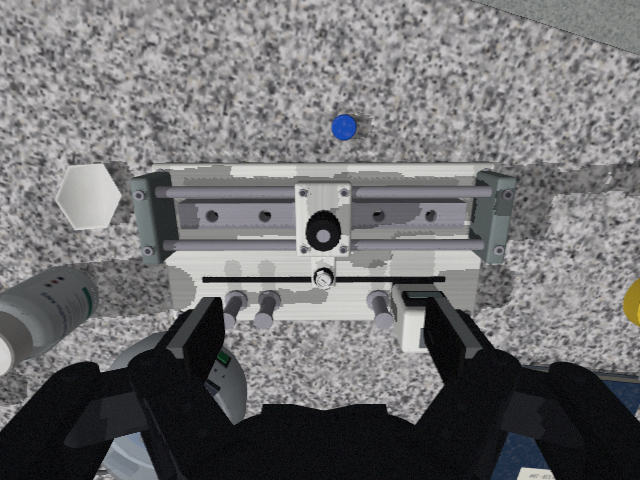

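The wrist view shows the knob at (323,231), the carriage screws at (303/344, 191/249) and the tube at (323,278). The strip holes are at (212,215), (265,215), (379,215) and (431,215). The reading head is on the right at about (420,310), so its hole is the one at (431,215).

Run:
```python
from h import *
z=np.load('wrist.npz');img,w,K,R,t=[z[k] for k in('img','w','K','R','t')]
g=cv2.cvtColor(img,cv2.COLOR_RGB2GRAY)
def dark(u,v,r,th):
    p=g[v-r:v+r+1,u-r:u+r+1]; m=(p<th); y,x=np.nonzero(m); return u-r+x.mean(),v-r+y.mean(),m.sum(),(u-r+x.min(),u-r+x.max(),v-r+y.min(),v-r+y.max())
a=np.radians(15.12);X=np.array([np.cos(a),np.sin(a)]);Y=np.array([-X[1],X[0]])
hole=[dark(u,215,9,75) for u in(212,265,379,431)]; print(hole)
sc=np.mean([ray(*dark(u,v,4,110)[:2],.0535,K,R,t)[:2] for u,v in((303,191),(344,191),(303,249),(344,249))],0)
k=g[205:255,300:347]; m=((k<70)).astype(np.uint8); n,l,s,c=cv2.connectedComponentsWithStats(m); i=1+np.argmax(s[1:,4]); print('knob blob',s[i],c[i]+[300,205])
top=(abs(w[...,2]-.0925)<.004); top[:200]=0;top[260:]=0;top[:,:290]=0;top[:,360:]=0; vv,uu=np.nonzero(top);print('top',top.sum(),uu.mean(),vv.mean(),uu.min(),uu.max(),vv.min(),vv.max())
kb=ray(uu.mean(),vv.mean(),.092,K,R,t)[:2]
tube=ray(323,278,.06,K,R,t)[:2]
print('screws',sc,'knob',kb,'knob-sc Y',(kb-sc)@Y,(kb-sc)@X,'tube Y',(tube-sc)@Y)
for h in hole:
    q=ray(h[0],h[1],.032,K,R,t)[:2]; print(q,(q-sc)@X,(q-sc)@Y,(q-kb)@Y)
hd=w[(w[...,2]>.066)&(w[...,2]<.08)&(np.arange(640)[None]>385)&(np.arange(640)[None]<450)&(np.arange(480)[:,None]<300)]
s=(hd[:,:2]-sc)@Y; print('head',len(hd),np.percentile(s,[1,50,99]))
```

```text
[(np.float64(211.79591836734693), np.float64(215.81632653061223), np.int64(98), (np.int64(206), np.int64(217), np.int64(211), np.int64(221))), (np.float64(264.74725274725273), np.float64(215.63736263736263), np.int64(91), (np.int64(259), np.int64(270), np.int64(211), np.int64(220))), (np.float64(378.3673469387755), np.float64(215.76530612244898), np.int64(98), (np.int64(373), np.int64(384), np.int64(211), np.int64(221))), (np.float64(429.8767123287671), np.float64(215.1917808219178), np.int64(73), (np.int64(426), np.int64(434), np.int64(210), np.int64(220)))]
knob blob [  6   5  35  41 972] [323.15020576 229.75823045]
top 890 322.55056179775283 234.24606741573032 306 339 218 251
screws [0.52197512 0.06101645] knob [0.52126179 0.06016397] knob-sc Y -0.0006369043401175706 -0.0009109982321093394 tube Y -0.00037497058013300286
[ 0.54854433 -0.03637986] 0.0002444267085368718 -0.10095496513231847 -0.1003180607922009
[0.5358938  0.00980694] 7.926871732755562e-05 -0.053067287422627056 -0.05243038308250948
[0.50920554 0.10904982] 0.00020158052373022022 0.04970136411000503 0.0503382684501226
[0.49654595 0.1538615 ] -0.0003310128407269963 0.09626389182800471 0.09690079616812228Traceback (most recent call last):
  File "<stdin>", line 17, in <module>
    return _quantile_unchecked(
        a, q, axis, out, overwrite_input, method, keepdims, weights)
    return _ureduce(a,
                    func=_quantile_ureduce_func,
    ...<5 lines>...
                    overwrite_input=overwrite_input,
                    method=method)
    r = func(a, **kwargs)
    result = _quantile(arr,
                       quantiles=q,
    ...<2 lines>...
                       out=out,
                       weights=wgt)
    slices_having_nans = np.isnan(arr[-1, ...])
                                  ~~~^^^^^^^^^
IndexError: index -1 is out of bounds for axis 0 with size 0
```

Call:
jog_arm:
  rows:
    - [-0.1, -0.05, -4, 0, 0, 0, -1]
    - [-0.1, -0.05, -8, 0, 0, 0, -0.5]
    - [-0.1, -0.05, -11, 0, 0, 0, -0.2]
    - [-0.1, -0.05, -12.7, 0, 0, 0, 0]
    - [-0.1, -0.05, -12.7, 0, 0, 0, 0.1]
    - [-0.1, -0.05, -12.7, 0, 0, 0, 0.2]
    - [-0.1, -0.05, -12.7, 0, 0, 0, 0.2]
  grip_force: 25

```text
time_s: 2.52
tcp_pos: [0.5236, 0.0595, 0.1388]
tool_rot: [-179.9, 0.2, -164.9]
ft_force: [0.2, -0.8, 0.4]
grip_width: 0.034
grasp_force: 0.0
```

Run:
```python
from h import *
o=get('wrist'); im=o[0]['image']
cv2.imwrite('pics/wrist2.png',im[:,:,::-1]); s=bot.state(); print(s['tcp_pos'],s['ft_force'],s['grip_width'],s['time_s'])
```

```text
[0.52342345 0.05941566 0.13857037] [1.24234088 0.5620859  0.50703288] 0.034208308193716744 2.575
```

View pics/wrist2.png

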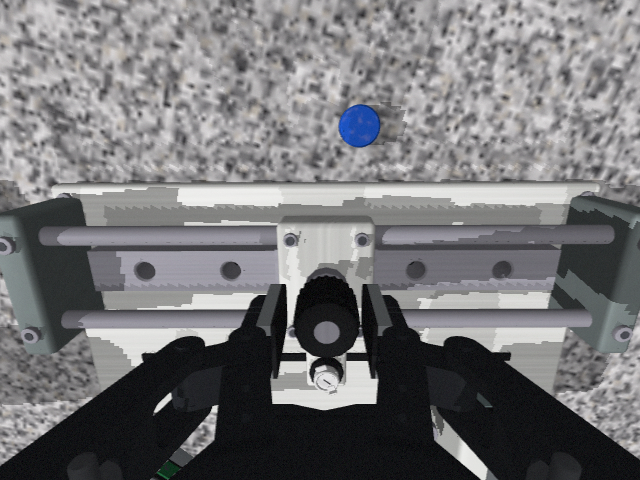

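The knob (326,320) sits midway between the pads (275 and 375). The holes are at (416,269) and (503,268), and the front screws at (290,240) and (362,240). I'll close on the knob and refine the hole distance from this closer picture.

Call:
jog_arm:
  rows:
    - [0, 0, 0, 0, 0, 0, 0.35]
    - [0, 0, 0, 0, 0, 0, 0.5]
    - [0, 0, 0, 0, 0, 0, 0.5]
    - [0, 0, 0, 0, 0, 0, 0.5]

```text
time_s: 3.08
tcp_pos: [0.5229, 0.0595, 0.1378]
tool_rot: [-180.0, 0.1, -164.9]
ft_force: [-0.4, 1.2, 5.7]
grip_width: 0.025
grasp_force: 24.9
```

Run:
```python
from h import *
o=get('wrist'); d,K,R,t=o; g=cv2.cvtColor(d['image'],cv2.COLOR_RGB2GRAY)
a=np.radians(15.12);X=np.array([np.cos(a),np.sin(a)]);Y=np.array([-X[1],X[0]])
def dark(u,v,r,th):
    p=g[v-r:v+r+1,u-r:u+r+1]; n,l,s,c=cv2.connectedComponentsWithStats((p<th).astype(np.uint8)); i=1+np.argmax(s[1:,4]); return c[i]+[u-r,v-r],s[i]
pts=[ray(u,240,.0535,K,R,t)[:2] for u in(290,362)]; sc=np.mean(pts,0)
for u in(145,231,416,503):
    for th in(60,80):
        c,s=dark(u,269,13,th); q=ray(*c,.032,K,R,t)[:2]; print(u,th,c,s[2:],(q-sc)@Y)
s=bot.state(); print(s['tcp_pos'],s['ft_force'],s['grip_width'],s['grasp_force'],s['time_s'])
```

```text
145 60 [141.14285714 268.30952381] [12  9 42] -0.10156704055220986
145 80 [143.99578059 272.41772152] [ 19  17 237] -0.10038615516763684
231 60 [225.69047619 269.02380952] [ 9 14 42] -0.055089482269938816
231 80 [230.18852459 271.98360656] [ 19  17 244] -0.052759780539021195
416 60 [421.         268.03030303] [ 8 11 33] 0.05244450442067865
416 80 [415.38403042 271.48669202] [ 19  18 263] 0.04951458110303077
503 60 [504.56338028 267.4084507 ] [12 11 71] 0.09839862559075618
503 80 [501.47787611 270.65929204] [ 19  17 226] 0.0969980633006931
[0.52288451 0.0594818  0.1378086 ] [-0.66042244  0.7459177   6.05770199] 0.025147488142426663 24.940651953220367 3.125
```

Call:
jog_arm:
  rows:
    - [0, 0, 0.3, 0, 0, 0, 0.5]
    - [0, 0, 0.7, 0, 0, 0, 0.5]
    - [0, 0, 1.1, 0, 0, 0, 0.5]
    - [0, 0, 1.4, 0, 0, 0, 0.5]
    - [0, 0, 1.4, 0, 0, 0, 0.5]
    - [0, 0, 1.4, 0, 0, 0, 0.5]

```text
time_s: 3.88
tcp_pos: [0.5227, 0.0594, 0.1504]
tool_rot: [180.0, 0.0, -164.9]
ft_force: [5.1, 0.5, -5.3]
grip_width: 0.0252
grasp_force: 24.9
```

Run:
```python
from h import *
w=cloud(*get('top')); m=(w[...,2]>.095)&(w[...,2]<.125); 
o=get('scene'); s=bot.state(); print(s['tcp_pos'],s['ft_force'],s['grip_width'],s['grasp_force'],s['time_s'])
o=get('wrist'); ww=cloud(*o); 
r=ww[300:350,305:348]; r=r[np.isfinite(r[...,2])&(r[...,2]<.14)&(r[...,2]>.085)]; print(len(r),np.percentile(r[:,2],[50,90,98]),r.mean(0))
```

```text
[0.52272239 0.05946659 0.15037881] [ 4.14346842  0.03612726 -6.31242231] 0.025267943106913642 24.922542572021484 3.975
2140 [0.10389133 0.1047325  0.10526591] [0.51803819 0.05956109 0.10340853]
```

Call:
jog_arm:
  rows:
    - [0.05, 0, 0.2, 0, 0, 0, 0.5]
    - [0.05, 0, 0.25, 0, 0, 0, 0.5]
    - [-0.05, 0.4, 0.25, 0, 0, 0, 0.5]
    - [-0.26, 1.2, 0.25, 0, 0, 0, 0.5]
    - [-0.52, 2.1, 0.25, 0, 0, 0, 0.5]
    - [-0.76, 3, 0.25, 0, 0, 0, 0.5]
    - [-1.03, 4, 0.25, 0, 0, 0, 0.5]
    - [-1.3, 5, 0.25, 0, 0, 0, 0.5]
    - [-1.57, 6, 0.25, 0, 0, 0, 0.5]
    - [-1.84, 7, 0.25, 0, 0, 0, 0.5]
    - [-2.06, 7.8, 0.25, 0, 0, 0, 0.5]
    - [-2.27, 8.6, 0.25, 0, 0, 0, 0.5]
    - [-2.4, 9.1, 0.25, 0, 0, 0, 0.5]
    - [-2.48, 9.36, 0.25, 0, 0, 0, 0.5]
    - [-2.48, 9.36, 0.25, 0, 0, 0, 0.5]
    - [-2.48, 9.36, 0.25, 0, 0, 0, 0.5]

```text
time_s: 6.02
tcp_pos: [0.4972, 0.1534, 0.1533]
tool_rot: [179.9, -0.0, -164.9]
ft_force: [2.6, 1.5, -7.4]
grip_width: 0.025
grasp_force: 25.1
```

Run:
```python
from h import *
o=get('wrist'); d=o[0]; cv2.imwrite('pics/wrist3.png',d['image'][:,:,::-1]); s=bot.state(); print(s['tcp_pos'],s['ft_force'],s['moment'],s['grip_width'],s['time_s'])
a=np.radians(15.12);print((s['tcp_pos']-[.5227,.0594,.15])[:2]@[-np.sin(a),np.cos(a)])
```

```text
[0.49723602 0.15337912 0.15326168] [ 3.81532959  2.40964716 -7.43048191] [ 0.37460472 -0.62908653  0.01368177] 0.02503646020076458 6.075
0.09736778331368945
```

View pics/wrist3.png

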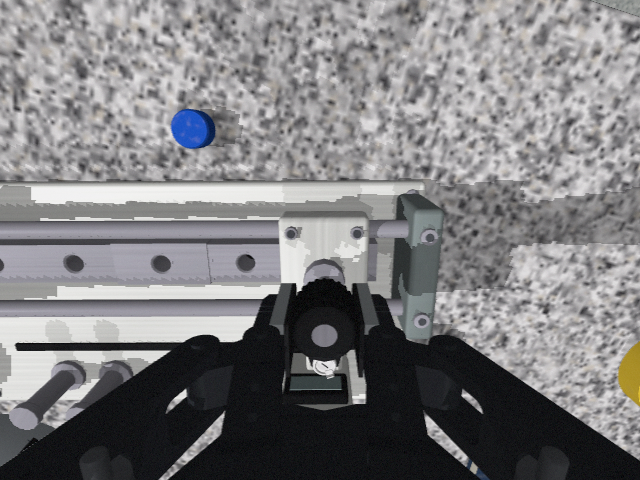

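The carriage is at +97.4 mm and the tube (323,368) is in front of the head's window. Now I lower gently.

Call:
jog_arm:
  rows:
    - [0, 0, -0.2, 0, 0, 0, 0.5]
    - [0, 0, -0.35, 0, 0, 0, 0.5]
    - [0, 0, -0.45, 0, 0, 0, 0.5]
    - [0, 0, -0.45, 0, 0, 0, 0.5]

```text
time_s: 6.58
tcp_pos: [0.4974, 0.1531, 0.1488]
tool_rot: [180.0, -0.0, -164.9]
ft_force: [2.0, 1.9, -6.8]
grip_width: 0.0253
grasp_force: 25.1
```

Call:
jog_arm:
  rows:
    - [0, 0, -0.05, 0, 0, 0, 0.5]
    - [0, 0, -0.1, 0, 0, 0, 0.5]
    - [0, 0, -0.1, 0, 0, 0, 0.5]

```text
time_s: 6.95
tcp_pos: [0.4974, 0.153, 0.1479]
tool_rot: [180.0, -0.0, -164.9]
ft_force: [0.6, 1.6, -5.4]
grip_width: 0.0251
grasp_force: 25.2
```

Call:
jog_arm:
  rows:
    - [0, 0, -0.05, 0, 0, 0, 0.5]
    - [0, 0, -0.1, 0, 0, 0, 0.5]
    - [0, 0, -0.1, 0, 0, 0, 0.5]

```text
time_s: 7.32
tcp_pos: [0.4974, 0.153, 0.1467]
tool_rot: [180.0, -0.0, -164.9]
ft_force: [1.1, 1.9, -5.0]
grip_width: 0.0252
grasp_force: 25.2
```

Call:
jog_arm:
  rows:
    - [0, 0, -0.05, 0, 0, 0, 0.5]
    - [0, 0, -0.1, 0, 0, 0, 0.5]
    - [0, 0, -0.1, 0, 0, 0, 0.5]

```text
time_s: 7.7
tcp_pos: [0.4974, 0.1532, 0.146]
tool_rot: [180.0, -0.0, -164.9]
ft_force: [-1.7, 2.1, -2.2]
grip_width: 0.0253
grasp_force: 25.4
```

Call:
jog_arm:
  rows:
    - [0, 0, -0.05, 0, 0, 0, 0.5]
    - [0, 0, -0.1, 0, 0, 0, 0.5]
    - [0, 0, -0.1, 0, 0, 0, 0.5]

```text
time_s: 8.07
tcp_pos: [0.4974, 0.1532, 0.1449]
tool_rot: [180.0, -0.0, -164.9]
ft_force: [-1.5, 3.8, -1.7]
grip_width: 0.0249
grasp_force: 25.5
```

```bash
cat > k.py <<'E'
from h import *
d,K,R,t=get('wrist'); w=cloud(d,K,R,t); s=bot.state(); print(s['tcp_pos'],s['ft_force'],s['time_s'])
r=w[310:365,295:355]; r=r[(r[...,2]<.14)&(r[...,2]>.085)]; print(len(r),np.percentile(r[:,2],[50,90,98]),'top-tcp',np.percentile(r[:,2],90)-s['tcp_pos'][2])
g=cv2.cvtColor(d['image'],cv2.COLOR_RGB2GRAY); cv2.imwrite('last.png',d['image'][:,:,::-1])
E
python3 k.py
```

```text
[0.49742657 0.15319959 0.14490403] [-2.89520422  2.97334229 -2.30188452] 8.125
2749 [0.09850588 0.09927186 0.09970562] top-tcp -0.045632167953652686
```

No slip: the knob height shows the pin about 3 mm into the hole. I'll release it and let the spring take it home.

Call:
jog_arm:
  rows:
    - [-0.01, 0.03, 0, 0, 0, 0, 0.5]
    - [-0.01, 0.03, 0, 0, 0, 0, 0.3]
    - [-0.01, 0.03, 0, 0, 0, 0, 0.2]
    - [-0.01, 0.03, 0, 0, 0, 0, 0.2]
    - [-0.01, 0.03, 0, 0, 0, 0, 0.2]

```text
time_s: 8.75
tcp_pos: [0.4977, 0.1532, 0.1452]
tool_rot: [-180.0, 0.0, -165.0]
ft_force: [-0.3, 0.2, -0.2]
grip_width: 0.0342
grasp_force: 0.0
```

```bash
python3 k.py
```

```text
[0.4976738  0.15319507 0.14509698] [-0.29149294  0.11063526 -0.15413526] 8.8
2009 [0.09158912 0.09233069 0.09279182] top-tcp -0.05276629053690597
```

The knob top is at 92.3 mm, so the pin is home. Now I open and retreat.

Call:
jog_arm:
  rows:
    - [0, 0, 0, 0, 0, 0, 0.0]
    - [0, 0, 1, 0, 0, 0, -0.2]
    - [0, 0, 3, 0, 0, 0, -0.2]
    - [0, 0, 7, 0, 0, 0, -0.2]
    - [0, 0, 11, 0, 0, 0, -0.5]
    - [0, 0, 13, 0, 0, 0, -0.5]
    - [0, 0, 13, 0, 0, 0, -0.5]

```text
time_s: 9.68
tcp_pos: [0.4987, 0.1535, 0.278]
tool_rot: [-180.0, 0.3, -164.9]
ft_force: [-0.1, 0.2, -0.6]
grip_width: 0.0639
grasp_force: 0.0
```

Run:
```python
from h import *
d,K,R,t=get('wrist'); w=cloud(d,K,R,t); cv2.imwrite('pics/wrist4.png',d['image'][:,:,::-1]); s=bot.state(); print(s['tcp_pos'],s['ft_force'],s['time_s'])
r=w[205:265,285:365]; r=r[(r[...,2]<.12)&(r[...,2]>.082)]; print(len(r),np.percentile(r[:,2],[50,90]))
```

```text
[0.49797604 0.15340089 0.27596731] [-0.30707233  0.1547299  -0.11423596] 9.725
919 [0.09136442 0.0923074 ]
```

View pics/wrist4.png

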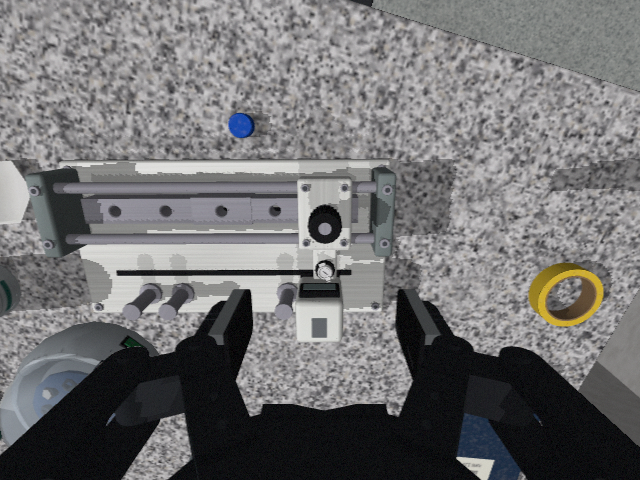

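The tube (325,270) is in front of the head's window (320,290), the knob (325,225) is fully down, and the other things are untouched.

```bash
python3 -c "
from rig import bot
print(bot.finish_job())"
```

```text
the job is handed in; nothing more can be done
None
```

The carriage is locked in the reading head's hole with the pin fully home (knob top back at 92 mm), the tube is in front of the window, the gripper is clear, and the job was handed in at about 10 s.

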